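Open the refill bottle's safety cap

TASK

Open the scent-oil refill bottle that is clamped in the wooden block: grip its safety cap, press it straight down onto its stop and keep it there for a good second without turning, so that the sprung vent pin lets the pressure out, then twist it counterclockwise (seen from above), still pressed, until it meets the end stop and is free. Lift the cap off and finish while still holding it in the gripper, upright and still, about 5 to 10 cm above the bottle's mouth. Leave the hand stamp, vial and vase beside it where they stand.

Things in the scene. Friction and masses are not known exactly. Their poses are not given: they have to be found in the camera images.
- bottle: White ceramic bottle, square body 64 x 64 mm, clamped in a wooden block (116 x 116 x 46 mm) screwed to the table: it cannot move. Origin: centre of the block's underside, on the table; z up along the bottle's axis. Flat round shoulder, 58 mm across, 103 mm up: the stop for the pressed cap. A steel clamp knob sticks out at -x, 29 mm up.
- mouth (a point): Centre of the top of the neck's flange (34 mm across), 123 mm above the table; axes as the bottle's. The flange has two slots, about 11 mm wide, on the bottle's x axis (+x and -x), in line with two small grey ridges on the shoulder.
- cap: White ribbed round safety cap, 46 mm in diameter, 30 mm tall, about 30 g, loose but locked on the neck. Origin: centre of its lower rim, z up. Two inner lugs and the raised double arrow on top lie along its x axis. At the start the rim is 111 mm above the table (top 141 mm) and its x axis is 62 to 68 deg clockwise, seen from above, of the bottle's x axis.
- cap_top (a point): Centre of the cap's top, 30 mm above its rim; axes as the cap's. Teeth stop the cap turning more than a few deg until it is pressed over 4 mm; at 8 mm its rim is on the shoulder. Pressed, it turns counterclockwise; with its x axis along the bottle's x axis (within about 6 deg) the lugs are in the slots and it lifts off. An end stop blocks it about 6 deg further on.
- vent_pin (a joint): Sprung steel pin in the neck that pushes the cap up: how far it is pushed in, m. 0 with the cap locked (5 N), 0.008 with the cap pressed on its stop (9 N), -0.005 with the cap off, so it lifts a freed cap by the first 5 mm.
- stamp_a: Wooden hand stamp standing on its block (37 x 46 mm), 72 mm tall, loose bystander. Origin: centre of its underside.
- oil_vial_a: Glass vial with wooden stopper, 32 mm across, 80 mm tall, loose bystander. Origin: centre of its underside.
- bud_vase: Small white bud vase, 66 mm across, 112 mm tall, loose bystander. Origin: centre of its underside.

How it is judged:
On the way, in this order (a step that is already met when the one before it is completed fails the run):
1. the cap is held pressed down on its stop, still unturned, for 0.8 s (z of cap in the frame of bottle below 0.1055 m and value of joint vent_pin above 0.0055 m and angle between the x axis of cap and the x axis of bottle, either way round above 0.85 rad), for 0.8 s.
2. the cap is twisted to its release position while still on the neck (angle between the x axis of cap and the x axis of bottle, either way round below 0.2 rad and z of cap in the frame of bottle below 0.118 m and horizontal distance between cap and bottle below 0.006 m), for 0.02 s.
At the end, for the whole second after the job is handed in: The gripper holds the cap (fingers press on it with more than 1 N), its lower rim 30 to 150 mm above the top of the neck, its axis within 40 mm of the bottle's axis, tilted less than 20 degrees, at rest (under 30 mm/s) and not touching the bottle (z of cap in the frame of bottle between 0.153 and 0.273 m and horizontal distance between cap and bottle below 0.04 m and angle between cap's own z axis and vertical below 0.35 rad and contact force between the fingers and cap above 1 N and contact force between cap and bottle below 0.05 N and linear speed of cap below 0.03 m/s); the arm keeps its last pose, push and grip.
It fails at once if the stamp is moved more than 30 mm or tipped (distance of stamp_a from where it was at the start of the episode above 0.03 m or angle between stamp_a's own z axis and vertical above 0.5 rad).
It fails at once if the vial is moved more than 30 mm or tipped (distance of oil_vial_a from where it was at the start of the episode above 0.03 m or angle between oil_vial_a's own z axis and vertical above 0.5 rad).
It fails at once if the vase is moved more than 30 mm or tipped (distance of bud_vase from where it was at the start of the episode above 0.03 m or angle between bud_vase's own z axis and vertical above 0.5 rad).
It also fails if it takes over 38 s, if anything falls off the work surface, if the arm or the gripper's body presses on something with over 40 N, if the wrist force passes 120 N, or if a joint passes its speed limit or range.

ROBOT

A 7-joint arm with a two-finger parallel gripper is mounted at the origin on a cart in front of the work surface, level with it; the furniture and walls round the work are solid. World frame = base frame: x ahead of the robot, y to its left, z up, the work surface at z = 0. Lengths are in m, angles in rad, forces in N, time in s.
With the tool pointing down it reaches from about 0.35 to 0.9 m from the base axis. Payload 8.1 kg.
Tool frame: the origin (TCP) lies on the centre line of the jaws, within the pads' length; the fingertips stand r.finger_overhang ahead of it and the grasp point (between the pads) lies 2 mm behind it (r.finger_overhang is the distance from the TCP to the fingertips, in m); z points along the fingers, x is the direction in which the jaws open and shut, and the axes are right-handed (so a half turn about z gives the same grasp; the last joint's range is limited). The gripper opens to 92 mm and grips with 3 to 60 N. Pads are 19 mm wide; open, the fingers measure 130 mm over their backs; the gripper's body (75 mm by 190 mm) begins 47 mm behind the grasp point.
Start: joints at [1.144, 0.434, 0.025, 1.573, -0.012, 1.134, -0.075], TCP at [0.199, -0.593, 0.244] pointing down, gripper open.
Joint ranges: [-2.62, 2.62], [-0.44, 2.09], [-1.27, 1.32], [0.08, 2.57], [-1.32, 4.46], [0.12, 2], [-2.74, 2.74]. Speed limits (rad/s): [2.22, 2.22, 3.01, 3.01, 3.14, 3.14, 3.14].

INTERFACE

Orientations are given as [roll, pitch, yaw] about the fixed x, y, z axes, in that order (R = Rz(yaw) Ry(pitch) Rx(roll)).
In Python, from plant import r gives the robot as it stands.
- The arm moves only by the tool apply_moves, never from a script. Its argument "targets" is one flat list of numbers, 6 for each row, row after row: the shift along the tool's x, y, z each as a share of 15 cm, from -1 to 1, then the turn, a rotation vector about the tool's x, y, z each as a share of 60 degrees, from -1 to 1. A call has 1 to 20 rows; each row is the pose to reach, as a shift and turn from the pose commanded when the call began, along the tool's axes at that moment; what a row does not reach only later rows make up. A row lasts 1/12 s, in which the tool goes at most 41.7 mm and 7.16 degrees, less where a joint would pass 70% of its speed; a pose out of reach is approached as far as the arm can. A call with a number of a shift or a turn outside -1 to 1 is refused whole. A call with a gripper value outside its range is refused whole. "jaw" is the opening, from 0 (shut) to 1 (fully open), set as the call begins (left out, the last holds). The fingers move at their own pace and stop on an object; "force" is the grip in N (left out, the last holds). Time passes only in rows, so rows that repeat a pose let the fingers close. It gives the time, the measured TCP pose, the force and the opening at its end, in the units of the state.
- r.get_state(): the state, without advancing time (a new reading comes with each control period).
- r.read_camera(name): name is "scene" or "top"; returns the picture (480x640x3 uint8, red, green, blue); there is no depth.
- r.get_calibration(name): a dict with "mtx" (3x3 intrinsics, pixels), "R" (3x3) and "t" (3): a world point X has camera coordinates R X + t. Camera axes: x right, y down, z forward; pixel columns grow to the right and rows downward; lengths in m; the calibration is good to about 2 mm. A picture is of the moment at which its call begins. get_calibration takes no time and is no camera call.
- r.finish_job(): hands the job in, once; it reports no verdict.
The state is a dict: "time_s": time; "joint_pos": joint angles; "qd": joint speeds; "effort": joint torques, N m; "tool_pos": TCP position; "tcp_rot": TCP orientation; "ft_force": force on the tool from outside, world axes, zero at the start; "torque": the same for the moment, N m; "opening": opening from 0.0 (shut) to 1.0 (fully open).
Only numpy, scipy, OpenCV 4.12 (cv2) and the standard library are available. Lean on these libraries where they do the work, as an engineer would, in place of code of your own. Each camera call takes 0.05 s, during which the arm holds its last target.

## Working session

There is one attempt and no reset: what is moved stays moved. The work goes in short steps, Python scripts to look and compute and a tool call to move; the robot and the scene stay as the last step left them, time stands still between calls to the robot, and variables do not carry over. Pictures are saved under pics/ and viewed, and the job is handed in when it is done.

Besides the shell and the picture viewer there is one more tool, called as a command line: name --argument value ..., lists and objects as JSON in quotes. apply_moves: Moves the arm, as the interface text tells. Its arguments: {"type":"object","properties":{"targets":{"type":"array"},"jaw":{"type":"number"},"force":{"type":"number"}},"required":["targets"]}

```bash
ls; mkdir -p pics
python3 - <<'E'
from plant import r
import cv2
s=r.get_state();print(s); print(r.finger_overhang)
for n in("scene","top"):
    cv2.imwrite(f"pics/{n}0.png",r.read_camera(n)[:,:,::-1]); c=r.get_calibration(n); print(n,c)
E
```

```text
pics
{'time_s': 0.0, 'joint_pos': array([ 1.14435967,  0.43523296,  0.02494783,  1.57408605, -0.01160673,
        1.13400453, -0.0751053 ]), 'qd': array([ 9.61591876e-05,  1.32127475e-03, -6.15176365e-04,  8.81463710e-04,
       -1.51728574e-03, -1.87909660e-03,  1.79352863e-03]), 'effort': array([ 8.75442420e-04, -6.67851591e+01,  9.85650681e-01, -3.14457572e+01,
       -6.04482251e-02,  4.28532623e-02,  1.49222215e-04]), 'tool_pos': array([ 0.19868871, -0.59206694,  0.24294273]), 'tcp_rot': array([ 3.14146520e+00,  1.58087746e-03, -1.24701480e+00]), 'ft_force': array([0.42901324, 0.48293344, 0.00355682]), 'torque': array([-0.00460573,  0.00337323, -0.03980661]), 'opening': 0.999732304920835}
0.017
scene {'mtx': array([[589.9716425 ,   0.        , 323.88432046],
       [  0.        , 589.9716425 , 237.78662119],
       [  0.        ,   0.        ,   1.        ]]), 'R': array([[-0.83478212, -0.55017381, -0.02115638],
       [-0.22584759,  0.37721795, -0.89816451],
       [ 0.50212716, -0.74499355, -0.43915023]]), 't': array([0.46828898, 0.18396765, 0.77755066])}
top {'mtx': array([[463.0920447 ,   0.        , 326.91965672],
       [  0.        , 463.0920447 , 235.51879008],
       [  0.        ,   0.        ,   1.        ]]), 'R': array([[ 0.0047169 , -0.99957761,  0.02867662],
       [-0.99455509, -0.0076748 , -0.1039292 ],
       [ 0.10410539, -0.02803026, -0.9941712 ]]), 't': array([0.03920215, 0.56507658, 1.05504821])}
```

View pics/scene0.png

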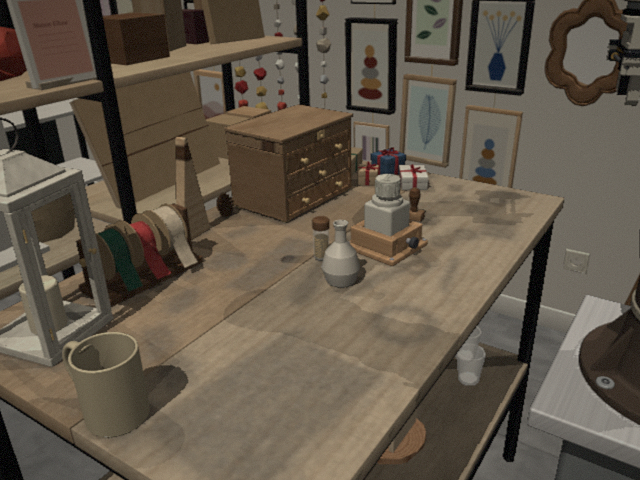

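View pics/top0.png

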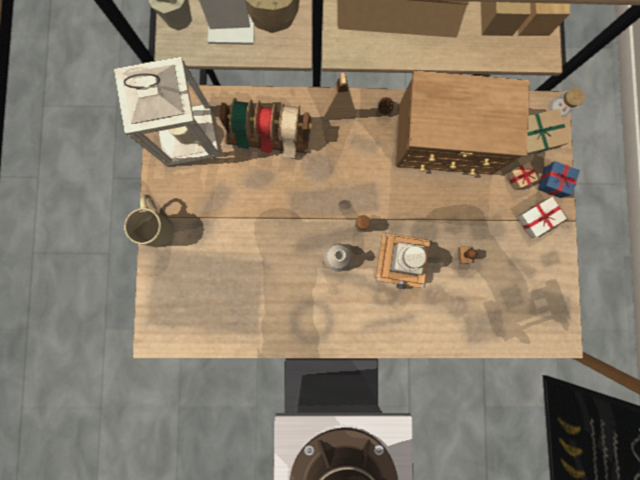

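Run:
```python
import cv2
a=cv2.imread("pics/scene0.png")[160:290,310:450]; b=cv2.imread("pics/top0.png")[210:300,320:490]
cv2.imwrite("pics/zs.png",cv2.resize(a,None,fx=4.5,fy=4.5,interpolation=cv2.INTER_CUBIC))
cv2.imwrite("pics/zt.png",cv2.resize(b,None,fx=4.7,fy=4.7,interpolation=cv2.INTER_CUBIC))
```

```text
(no output)
```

View pics/zs.png

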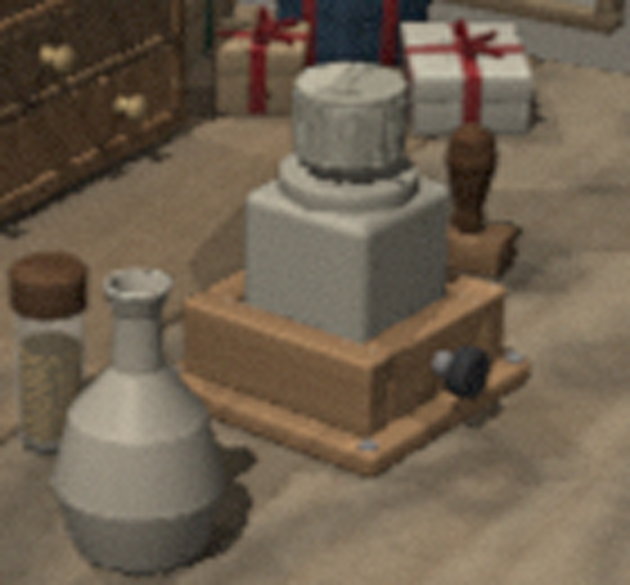

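View pics/zt.png

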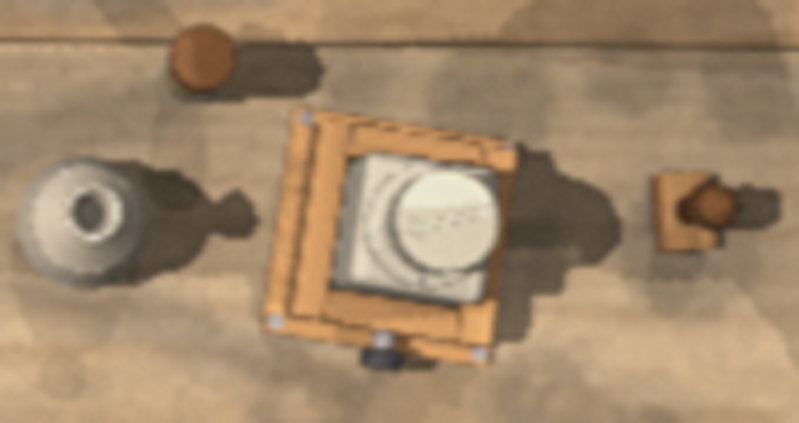

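```bash
cat > h.py <<'E'
import numpy as np
from plant import r
C={n:r.get_calibration(n) for n in("scene","top")}
def ray(n,p):
    c=C[n]; d=c["R"].T@np.linalg.inv(c["mtx"])@np.array([p[0],p[1],1.]); return -c["R"].T@c["t"],d/np.linalg.norm(d)
def plane(n,p,z):
    o,d=ray(n,p); return o+d*(z-o[2])/d[2]
def tri(p,q):
    a,u=ray("scene",p); b,v=ray("top",q)
    s=np.linalg.lstsq(np.stack([u,-v],1),b-a,rcond=None)[0]; x=a+u*s[0]; y=b+v*s[1]; return (x+y)/2,np.linalg.norm(x-y)
def proj(n,X):
    c=C[n]; q=c["mtx"]@(c["R"]@np.asarray(X,float)+c["t"]); return q[:2]/q[2]
E
python3 - <<'E'
from h import *; import cv2
top=cv2.imread("pics/top0.png")
g=cv2.cvtColor(top,cv2.COLOR_BGR2GRAY)
S=lambda x,y:(310+(x+.5)/4.5-.5,160+(y+.5)/4.5-.5)
T=lambda x,y:(320+(x+.5)/4.7-.5,210+(y+.5)/4.7-.5)
# cap top disc in top view
hsv=cv2.cvtColor(top,cv2.COLOR_BGR2HSV)
for th in(170,185,195,205):
    m=np.zeros_like(g); m[240:275,395:432]=(g[240:275,395:432]>th)*255
    cs,_=cv2.findContours(m,cv2.RETR_EXTERNAL,cv2.CHAIN_APPROX_NONE)
    c=max(cs,key=cv2.contourArea); print(th,cv2.contourArea(c),cv2.minEnclosingCircle(c),cv2.fitEllipse(c))
X,e=tri(S(350,88),T(446,218)); print("cap",X,e)
print("px/top r",X, plane("top",T(446,218),.141),plane("scene",S(350,88),.141))
sc=[T(305,117),T(508,150),T(480,355),T(275,322)]
for z in(.0,.01):
    P=np.array([plane("top",p,z) for p in sc]); print(P.mean(0)); d=P[0]-P[3];d2=P[1]-P[2];print(np.degrees([np.arctan2(d[1],d[0]),np.arctan2(d2[1],d2[0])]),np.linalg.norm(d),np.linalg.norm(d2)); d=P[0]-P[1];d2=P[3]-P[2];print(np.degrees([np.arctan2(d[1],d[0]),np.arctan2(d2[1],d2[0])])-90)
# screws front in scene
print("screws scene", plane("scene",S(368,446),.01),plane("scene",S(514,357),.01), plane("top",sc[3],.01),plane("top",sc[2],.01))
print("knob",tri(S(465,371),T(384,354)))
for n,p,z in(("vase",T(97,213),.112),("vial",T(203,58),.08),("stamp",T(715,205),.072)): print(n,plane("top",p,z))
E
```

```text
170 560.5 ((409.0, 258.0), 18.027854919433594) ((409.9673156738281, 257.4636535644531), (27.519554138183594, 30.03021240234375), 102.70635986328125)
185 447.5 ((407.9101257324219, 257.42626953125), 16.68769645690918) ((409.10467529296875, 256.5179443359375), (24.238508224487305, 29.45767593383789), 83.04606628417969)
195 366.0 ((410.0, 254.0), 15.000100135803223) ((411.0278015136719, 255.26431274414062), (19.695903778076172, 28.156753540039062), 109.81949615478516)
205 151.0 ((414.4130554199219, 255.32608032226562), 10.317601203918457) ((414.4216003417969, 255.6910858154297), (16.999107360839844, 18.478544235229492), 162.5944061279297)
cap [ 0.51105379 -0.13937131  0.13699897] 0.0011287450339669146
px/top r [ 0.51105379 -0.13937131  0.13699897] [ 0.51130215 -0.13822154  0.141     ] [ 0.50565406 -0.13014441  0.141     ]
[ 0.51084405 -0.14125954  0.        ]
[-8.76408938 -8.8005604 ] 0.10611836026568346 0.10607320616874692
[-8.82632063 -8.80189107]
[ 0.51031205 -0.1393223   0.01      ]
[-8.76408938 -8.8005604 ] 0.10515931699593778 0.10511457097855188
[-8.82632063 -8.80189107]
screws scene [ 0.46855258 -0.08269331  0.01      ] [ 0.45263493 -0.18695502  0.01      ] [ 0.46637995 -0.07950118  0.01      ] [ 0.45033989 -0.18309103  0.01      ]
knob (array([ 0.45029102, -0.13130328,  0.02765712]), np.float64(0.0007775584731357675))
vase [0.51434049 0.01616509 0.112     ]
vial [ 0.5906775  -0.03615383  0.08      ]
stamp [ 0.52263151 -0.28342837  0.072     ]
```

```bash
cat >> h.py <<'E'
from scipy.spatial.transform import Rotation as Ro
def go(X,yaw=None):
    s=r.get_state(); A=Ro.from_euler('xyz',s["tcp_rot"]); d=A.inv().apply(np.array(X)-s["tool_pos"])/.15
    Y=s["tcp_rot"][2] if yaw is None else yaw
    w=(A.inv()*Ro.from_euler('xyz',[np.pi,0,Y])).as_rotvec()/np.radians(60)
    print("shift",d.round(4),"turn",w.round(4)); st()
def st():
    s=r.get_state(); print(s["time_s"],s["tool_pos"].round(4),np.degrees(s["tcp_rot"]).round(2),"F",s["ft_force"].round(1),"T",s["torque"].round(2),s["opening"].__round__(4),"q",s["joint_pos"].round(2))
E
python3 -c "
from h import *
go([.511,-.139,.243])"
```

```text
shift [-2.2017 -2.9349  0.003 ] turn [0.0001 0.0013 0.    ]
0.1 [ 0.1987 -0.5921  0.243 ] [ 1.7999e+02  8.0000e-02 -7.1450e+01] F [-0.2  0.4  0.2] T [ 0.02 -0.03 -0.02] 1.0005 q [ 1.14  0.44  0.02  1.57 -0.01  1.13 -0.08]
```

apply_moves --targets '[-0.25, -0.33, 0, 0, 0, 0, -0.5, -0.66, 0, 0, 0, 0, -0.73, -0.98, 0, 0, 0, 0, -0.73, -0.98, 0, 0, 0, 0, -0.73, -0.98, 0, 0, 0, 0, -0.73, -0.98, 0, 0, 0, 0, -0.73, -0.98, 0, 0, 0, 0, -0.73, -0.98, 0, 0, 0, 0]' --jaw 1

```text
time_s: 0.77
tool_pos: [0.3025, -0.4428, 0.2436]
tcp_rot: [3.141, -0.0, -1.248]
ft_force: [-0.4, -1.2, 0.2]
opening: 0.999
```

apply_moves --targets '[-0.25, -0.33, 0, 0, 0, 0, -0.5, -0.66, 0, 0, 0, 0, -0.73, -0.98, 0, 0, 0, 0, -0.73, -0.98, 0, 0, 0, 0, -0.73, -0.98, 0, 0, 0, 0, -0.73, -0.98, 0, 0, 0, 0, -0.73, -0.98, 0, 0, 0, 0, -0.73, -0.98, 0, 0, 0, 0]'

```text
time_s: 1.43
tool_pos: [0.4068, -0.2935, 0.2435]
tcp_rot: [3.141, -0.0, -1.25]
ft_force: [-0.4, -0.1, -0.3]
opening: 0.997
```

apply_moves --targets '[-0.25, -0.33, 0, 0, 0, 0, -0.5, -0.66, 0, 0, 0, 0, -0.73, -0.96, 0, 0, 0, 0, -0.73, -0.96, 0, 0, 0, 0, -0.73, -0.96, 0, 0, 0, 0, -0.73, -0.96, 0, 0, 0, 0, -0.73, -0.96, 0, 0, 0, 0, -0.73, -0.96, 0, 0, 0, 0]'

```text
time_s: 2.1
tool_pos: [0.5086, -0.1446, 0.2434]
tcp_rot: [3.14, -0.001, -1.251]
ft_force: [0.1, -0.0, 0.3]
opening: 0.999
```

```bash
python3 -c "
from h import *
import cv2
go([.511,-.139,.133])
for n in ('scene','top'): cv2.imwrite(f'pics/{n}1.png',r.read_camera(n)[:,:,::-1])"
```

```text
shift [-0.0311 -0.0281  0.7361] turn [ 0.0013 -0.0007 -0.    ]
2.1 [ 0.5086 -0.1446  0.2434] [ 1.7992e+02 -4.0000e-02 -7.1670e+01] F [ 0.1 -0.   0.3] T [0.01 0.05 0.01] 0.9986 q [ 0.35  0.29 -0.23  1.79  0.08  1.06 -1.15]
```

View pics/scene1.png

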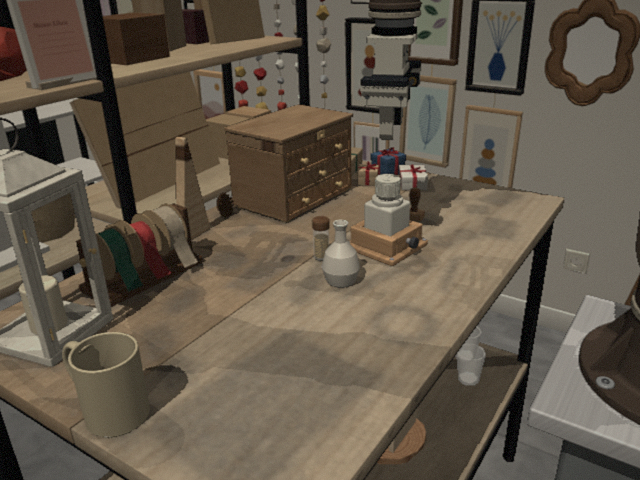

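View pics/top1.png

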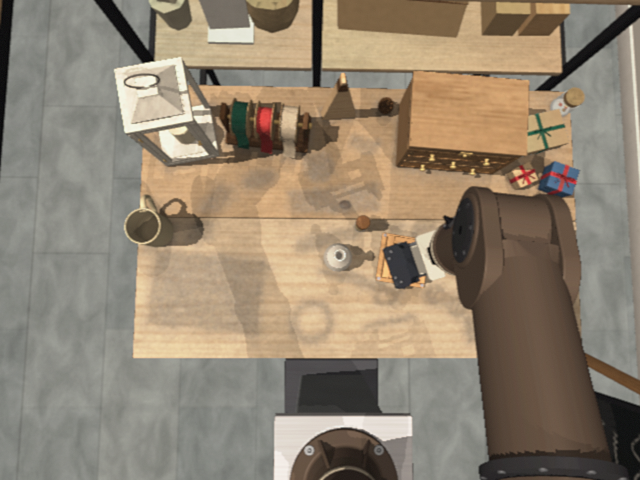

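apply_moves --targets '[-0.012, -0.015, 0.15, 0, 0, 0, -0.012, -0.015, 0.3, 0, 0, 0, -0.012, -0.015, 0.45, 0, 0, 0, -0.012, -0.015, 0.5, 0, 0, 0, -0.012, -0.015, 0.5, 0, 0, 0, -0.012, -0.015, 0.5, 0, 0, 0, -0.012, -0.015, 0.5, 0, 0, 0, -0.012, -0.015, 0.5, 0, 0, 0]'

```text
time_s: 2.87
tool_pos: [0.512, -0.1397, 0.1701]
tcp_rot: [-3.14, -0.001, -1.248]
ft_force: [0.1, -0.3, 0.0]
opening: 1.001
```

```bash
python3 -c "
from h import *
import cv2
go([.511,-.139,.133])
a=r.read_camera('scene')[:,:,::-1][100:260,300:480];cv2.imwrite('pics/s2.png',cv2.resize(a,None,fx=4,fy=3.7,interpolation=2))"
```

```text
shift [-0.0071  0.0049  0.2474] turn [-0.0019 -0.0012  0.    ]
2.8667 [ 0.512  -0.1397  0.1701] [-1.7989e+02 -7.0000e-02 -7.1480e+01] F [ 0.1 -0.3  0. ] T [ 0.02 -0.02  0.02] 1.0008 q [ 0.34  0.37 -0.22  1.88  0.1   0.9  -1.18]
```

View pics/s2.png

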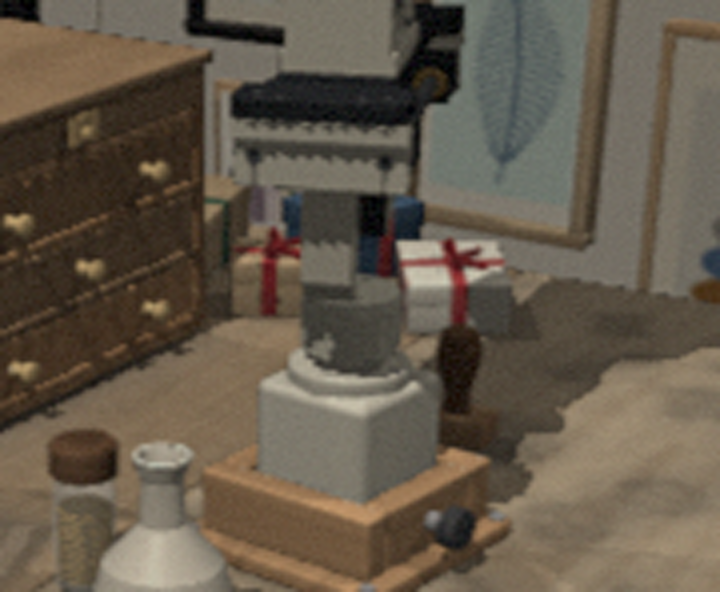

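apply_moves --targets '[-0.007, 0.005, 0.1, 0, 0, 0, -0.007, 0.005, 0.2, 0, 0, 0, -0.007, 0.005, 0.245, 0, 0, 0, -0.007, 0.005, 0.245, 0, 0, 0, -0.007, 0.005, 0.245, 0, 0, 0, -0.007, 0.005, 0.245, 0, 0, 0]'

```text
time_s: 3.42
tool_pos: [0.5107, -0.1387, 0.1328]
tcp_rot: [-3.141, -0.001, -1.247]
ft_force: [-0.5, -0.1, 0.6]
opening: 1.0
```

apply_moves --targets '[0, 0, 0, 0, 0, 0, 0, 0, 0, 0, 0, 0, 0, 0, 0, 0, 0, 0, 0, 0, 0, 0, 0, 0, 0, 0, 0, 0, 0, 0, 0, 0, 0, 0, 0, 0, 0, 0, 0, 0, 0, 0, 0, 0, 0, 0, 0, 0]' --jaw 0.3 --force 15

```text
time_s: 4.08
tool_pos: [0.5104, -0.1393, 0.1321]
tcp_rot: [-3.141, -0.001, -1.248]
ft_force: [1.7, -3.2, -0.7]
opening: 0.496
```

```bash
python3 -c "
from h import *
import cv2
go([.511,-.139,.133])
a=r.read_camera('scene')[:,:,::-1][100:260,300:480];cv2.imwrite('pics/s3.png',cv2.resize(a,None,fx=4,fy=3.7,interpolation=2))"
```

```text
shift [-0.0009 -0.0042 -0.0063] turn [-0.0005 -0.001   0.    ]
4.0833 [ 0.5104 -0.1393  0.1321] [-1.7997e+02 -6.0000e-02 -7.1480e+01] F [ 1.7 -3.2 -0.7] T [-0.45 -0.29 -0.03] 0.4961 q [ 0.33  0.42 -0.22  1.92  0.12  0.81 -1.2 ]
```

View pics/s3.png

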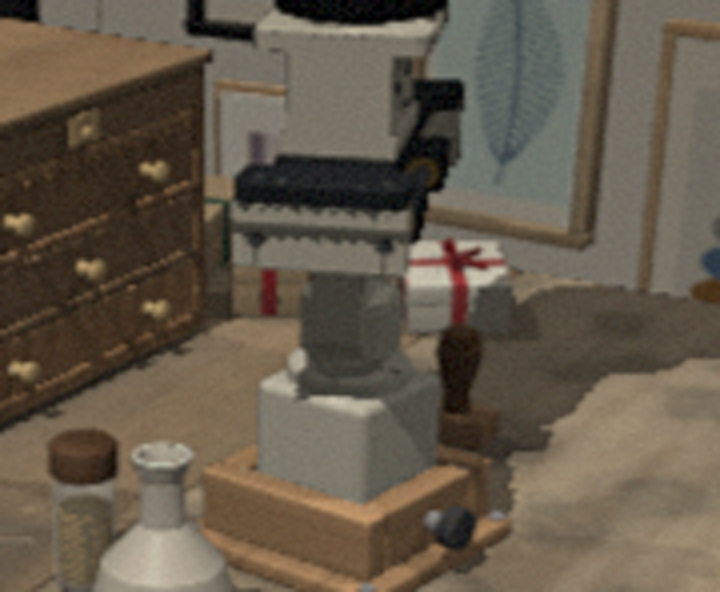

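apply_moves --targets '[0.006, 0, 0, 0, 0, 0, 0.006, 0, 0, 0, 0, 0, 0.006, 0, 0, 0, 0, 0, 0.006, 0, 0, 0, 0, 0]' --jaw 0.3 --force 45

```text
time_s: 4.47
tool_pos: [0.5104, -0.1394, 0.132]
tcp_rot: [-3.142, 0.0, -1.247]
ft_force: [1.3, 0.2, 0.3]
opening: 0.491
```

```bash
python3 -c "
from h import *
st()"
```

```text
4.4667 [ 0.5104 -0.1394  0.132 ] [-179.99    0.    -71.45] F [1.3 0.2 0.3] T [-0.09 -0.18 -0.01] 0.4914 q [ 0.33  0.42 -0.22  1.92  0.12  0.81 -1.2 ]
```

apply_moves --targets '[0, 0, 0.01, 0, 0, 0, 0, 0, 0.02, 0, 0, 0, 0, 0, 0.03, 0, 0, 0, 0, 0, 0.04, 0, 0, 0, 0, 0, 0.045, 0, 0, 0, 0, 0, 0.045, 0, 0, 0]'

```text
time_s: 4.97
tool_pos: [0.5105, -0.1394, 0.1255]
tcp_rot: [-3.141, -0.0, -1.247]
ft_force: [-1.3, 0.1, 7.5]
opening: 0.491
```

```bash
python3 -c "
from h import *
st()"
```

```text
4.9667 [ 0.5105 -0.1394  0.1255] [-1.7998e+02 -1.0000e-02 -7.1440e+01] F [-1.3  0.1  7.5] T [-0.03  0.38 -0.04] 0.4909 q [ 0.33  0.43 -0.22  1.93  0.13  0.8  -1.2 ]
```

apply_moves --targets '[0, 0, 0.008, 0, 0, 0, 0, 0, 0.015, 0, 0, 0, 0, 0, 0.02, 0, 0, 0, 0, 0, 0.02, 0, 0, 0]'

```text
time_s: 5.3
tool_pos: [0.5106, -0.1393, 0.1239]
tcp_rot: [-3.141, -0.001, -1.247]
ft_force: [-6.1, 1.2, 23.1]
opening: 0.49
```

```bash
python3 -c "
from h import *
st()"
```

```text
5.3 [ 0.5106 -0.1393  0.1239] [-1.7996e+02 -4.0000e-02 -7.1450e+01] F [-6.1  1.2 23.1] T [ 0.31  1.61 -0.02] 0.4901 q [ 0.33  0.43 -0.22  1.93  0.13  0.79 -1.2 ]
```

apply_moves --targets '[0, 0, 0, 0, 0, 0, 0, 0, 0, 0, 0, 0, 0, 0, 0, 0, 0, 0, 0, 0, 0, 0, 0, 0, 0, 0, 0, 0, 0, 0, 0, 0, 0, 0, 0, 0, 0, 0, 0, 0, 0, 0, 0, 0, 0, 0, 0, 0, 0, 0, 0, 0, 0, 0, 0, 0, 0, 0, 0, 0, 0, 0, 0, 0, 0, 0, 0, 0, 0, 0, 0, 0, 0, 0, 0, 0, 0, 0, 0, 0, 0, 0, 0, 0, 0, 0, 0, 0, 0, 0, 0, 0, 0, 0, 0, 0, 0, 0, 0, 0, 0, 0, 0, 0, 0, 0, 0, 0]'

```text
time_s: 6.8
tool_pos: [0.5106, -0.1394, 0.1239]
tcp_rot: [-3.141, -0.001, -1.247]
ft_force: [-6.8, 1.1, 23.7]
opening: 0.49
```

```bash
python3 -c "
from h import *
import cv2
st()
a=r.read_camera('scene')[:,:,::-1][100:260,300:480];cv2.imwrite('pics/s4.png',cv2.resize(a,None,fx=4,fy=3.7,interpolation=2))"
```

```text
6.8 [ 0.5106 -0.1394  0.1239] [-1.7996e+02 -4.0000e-02 -7.1450e+01] F [-6.8  1.1 23.7] T [ 0.37  1.58 -0.03] 0.4896 q [ 0.33  0.43 -0.22  1.93  0.13  0.79 -1.2 ]
```

View pics/s4.png

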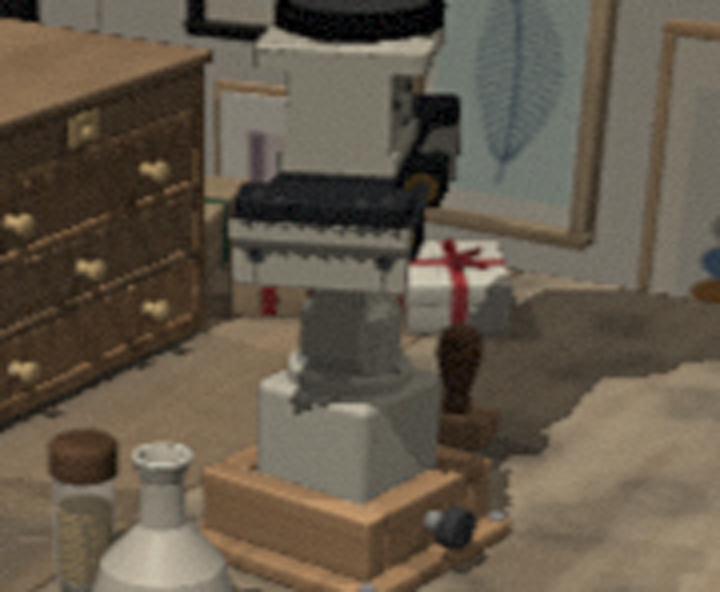

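apply_moves --targets '[0, 0, 0, 0, 0, -0.05, 0, 0, 0, 0, 0, -0.1, 0, 0, 0, 0, 0, -0.15, 0, 0, 0, 0, 0, -0.2, 0, 0, 0, 0, 0, -0.25, 0, 0, 0, 0, 0, -0.3, 0, 0, 0, 0, 0, -0.35, 0, 0, 0, 0, 0, -0.4, 0, 0, 0, 0, 0, -0.4, 0, 0, 0, 0, 0, -0.4]'

```text
time_s: 7.68
tool_pos: [0.5119, -0.1393, 0.124]
tcp_rot: [-3.139, -0.003, -0.828]
ft_force: [-1.5, 0.5, 18.2]
opening: 0.488
```

```bash
python3 -c "
from h import *
st()"
```

```text
7.6833 [ 0.5119 -0.1393  0.124 ] [-1.7987e+02 -1.5000e-01 -4.7410e+01] F [-1.5  0.5 18.2] T [0.14 0.48 0.09] 0.4877 q [ 0.41  0.44 -0.32  1.92  0.19  0.8  -0.85]
```

apply_moves --targets '[0, 0, 0.003, 0, 0, -0.05, 0, 0, 0.003, 0, 0, -0.1, 0, 0, 0.003, 0, 0, -0.15, 0, 0, 0.003, 0, 0, -0.2, 0, 0, 0.003, 0, 0, -0.25, 0, 0, 0.003, 0, 0, -0.3, 0, 0, 0.003, 0, 0, -0.35, 0, 0, 0.003, 0, 0, -0.4, 0, 0, 0.003, 0, 0, -0.45, 0, 0, 0.003, 0, 0, -0.5, 0, 0, 0.003, 0, 0, -0.55, 0, 0, 0.003, 0, 0, -0.55, 0, 0, 0.003, 0, 0, -0.55]'

```text
time_s: 8.77
tool_pos: [0.5118, -0.1393, 0.1239]
tcp_rot: [3.142, -0.003, -0.252]
ft_force: [-2.9, 0.8, 23.5]
opening: 0.49
```

```bash
python3 -c "
from h import *
st()"
```

```text
8.7667 [ 0.5118 -0.1393  0.1239] [180.    -0.2  -14.42] F [-2.9  0.8 23.5] T [0.1  0.99 0.1 ] 0.4896 q [ 0.51  0.46 -0.47  1.92  0.28  0.82 -0.35]
```

apply_moves --targets '[0, 0, 0, 0, 0, -0.03, 0, 0, 0, 0, 0, -0.06, 0, 0, 0, 0, 0, -0.09, 0, 0, 0, 0, 0, -0.12, 0, 0, 0, 0, 0, -0.13, 0, 0, 0, 0, 0, -0.13, 0, 0, 0, 0, 0, -0.13]'

```text
time_s: 9.35
tool_pos: [0.5116, -0.1392, 0.1239]
tcp_rot: [3.141, -0.003, -0.116]
ft_force: [-4.1, 0.1, 23.7]
opening: 0.486
```

```bash
python3 -c "
from h import *
st()"
```

```text
9.35 [ 0.5116 -0.1392  0.1239] [ 1.7997e+02 -1.7000e-01 -6.6400e+00] F [-4.1  0.1 23.7] T [ 0.13  1.22 -0.11] 0.486 q [ 0.54  0.47 -0.5   1.91  0.3   0.83 -0.24]
```

apply_moves --targets '[0, 0, 0, 0, 0, -0.03, 0, 0, 0, 0, 0, -0.06, 0, 0, 0, 0, 0, -0.06, 0, 0, 0, 0, 0, -0.06]'

```text
time_s: 9.68
tool_pos: [0.5117, -0.1394, 0.1239]
tcp_rot: [3.141, -0.003, -0.053]
ft_force: [-4.1, 1.3, 25.0]
opening: 0.493
```

```bash
python3 -c "
from h import *
st()"
```

```text
9.6833 [ 0.5117 -0.1394  0.1239] [ 1.7994e+02 -1.7000e-01 -3.0400e+00] F [-4.1  1.3 25. ] T [ 0.01  1.17 -0.03] 0.4927 q [ 0.55  0.47 -0.52  1.91  0.31  0.83 -0.19]
```

apply_moves --targets '[0, 0, 0, 0, 0, -0.02, 0, 0, 0, 0, 0, -0.04, 0, 0, 0, 0, 0, -0.04, 0, 0, 0, 0, 0, -0.04]'

```text
time_s: 10.02
tool_pos: [0.5118, -0.1398, 0.1239]
tcp_rot: [3.14, -0.003, -0.012]
ft_force: [-3.8, 0.0, 23.7]
opening: 0.496
```

```bash
python3 -c "
from h import *
st()"
```

```text
10.0167 [ 0.5118 -0.1398  0.1239] [179.91  -0.19  -0.67] F [-3.8  0.  23.7] T [-0.29  0.97 -0.12] 0.4963 q [ 0.56  0.48 -0.53  1.91  0.32  0.83 -0.15]
```

apply_moves --targets '[0, 0, 0, 0, 0, -0.02, 0, 0, 0, 0, 0, -0.04, 0, 0, 0, 0, 0, -0.04, 0, 0, 0, 0, 0, -0.04]'

```text
time_s: 10.35
tool_pos: [0.5118, -0.1401, 0.1239]
tcp_rot: [3.14, -0.003, 0.03]
ft_force: [-1.8, -2.6, 22.4]
opening: 0.493
```

```bash
python3 -c "
from h import *
st()"
```

```text
10.35 [ 0.5118 -0.1401  0.1239] [179.9   -0.19   1.69] F [-1.8 -2.6 22.4] T [-0.36  0.92 -0.33] 0.4928 q [ 0.56  0.48 -0.54  1.91  0.33  0.84 -0.11]
```

apply_moves --targets '[0, 0, 0, 0, 0, 0.02, 0, 0, 0, 0, 0, 0.04, 0, 0, 0, 0, 0, 0.05, 0, 0, 0, 0, 0, 0.05, 0, 0, 0, 0, 0, 0.05]'

```text
time_s: 10.77
tool_pos: [0.512, -0.1402, 0.1239]
tcp_rot: [3.14, -0.004, -0.022]
ft_force: [-2.7, -2.5, 22.0]
opening: 0.493
```

```bash
python3 -c "
from h import *
st()"
```

```text
10.7667 [ 0.512  -0.1402  0.1239] [179.89  -0.21  -1.27] F [-2.7 -2.5 22. ] T [-0.5   0.74  0.02] 0.4934 q [ 0.56  0.48 -0.52  1.91  0.32  0.83 -0.16]
```

apply_moves --targets '[0, 0, -0.01, 0, 0, 0, 0, 0, -0.02, 0, 0, 0, 0, 0, -0.03, 0, 0, 0, 0, 0, -0.04, 0, 0, 0, 0, 0, -0.05, 0, 0, 0, 0, 0, -0.06, 0, 0, 0, 0, 0, -0.06, 0, 0, 0, 0, 0, -0.06, 0, 0, 0]'

```text
time_s: 11.43
tool_pos: [0.5115, -0.14, 0.1314]
tcp_rot: [3.141, -0.002, -0.022]
ft_force: [2.9, -3.0, 5.6]
opening: 0.491
```

```bash
python3 -c "
from h import *
st()"
```

```text
11.4333 [ 0.5115 -0.14    0.1314] [ 1.7996e+02 -1.3000e-01 -1.2700e+00] F [ 2.9 -3.   5.6] T [-0.72 -0.85 -0.03] 0.4905 q [ 0.56  0.47 -0.53  1.9   0.31  0.85 -0.15]
```

apply_moves --targets '[0, 0, -0.01, 0, 0, 0, 0, 0, -0.02, 0, 0, 0, 0, 0, -0.02, 0, 0, 0, 0, 0, -0.02, 0, 0, 0]'

```text
time_s: 11.77
tool_pos: [0.5106, -0.1398, 0.1339]
tcp_rot: [3.141, -0.0, -0.022]
ft_force: [2.7, -4.6, 5.5]
opening: 0.489
```

```bash
python3 -c "
from h import *
import cv2
st()
a=r.read_camera('scene')[:,:,::-1][100:260,300:480];cv2.imwrite('pics/s5.png',cv2.resize(a,None,fx=4,fy=3.7,interpolation=2))"
```

```text
11.7667 [ 0.5106 -0.1398  0.1339] [ 1.7998e+02 -2.0000e-02 -1.2700e+00] F [ 2.7 -4.6  5.5] T [-0.89 -0.7  -0.04] 0.4888 q [ 0.56  0.46 -0.53  1.9   0.3   0.86 -0.15]
```

View pics/s5.png

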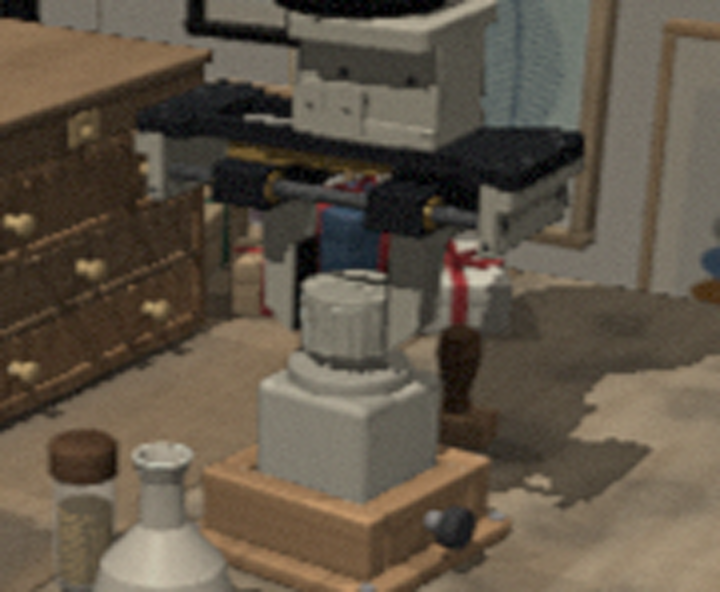

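apply_moves --targets '[0, 0, -0.02, 0, 0, 0, 0, 0, -0.04, 0, 0, 0, 0, 0, -0.06, 0, 0, 0, 0, 0, -0.08, 0, 0, 0, 0, 0, -0.1, 0, 0, 0, 0, 0, -0.1, 0, 0, 0]'

```text
time_s: 12.32
tool_pos: [0.5103, -0.1387, 0.1493]
tcp_rot: [-3.141, -0.0, -0.021]
ft_force: [-0.0, 0.9, -0.6]
opening: 0.49
```

```bash
python3 -c "
from h import *
st()"
```

```text
12.3167 [ 0.5103 -0.1387  0.1493] [-179.97   -0.     -1.21] F [-0.   0.9 -0.6] T [-0.09 -0.11 -0.03] 0.4896 q [ 0.57  0.44 -0.54  1.89  0.29  0.89 -0.13]
```

Free. Lifting the rest of the way.

apply_moves --targets '[0, 0, -0.04, 0, 0, 0, 0, 0, -0.1, 0, 0, 0, 0, 0, -0.18, 0, 0, 0, 0, 0, -0.26, 0, 0, 0, 0, 0, -0.34, 0, 0, 0, 0, 0, -0.4, 0, 0, 0, 0, 0, -0.44, 0, 0, 0, 0, 0, -0.46, 0, 0, 0, 0, 0, -0.46, 0, 0, 0, 0, 0, -0.46, 0, 0, 0, 0, 0, -0.46, 0, 0, 0, 0, 0, -0.46, 0, 0, 0, 0, 0, -0.46, 0, 0, 0, 0, 0, -0.46, 0, 0, 0]'

```text
time_s: 13.48
tool_pos: [0.5102, -0.1395, 0.2174]
tcp_rot: [-3.141, 0.001, -0.022]
ft_force: [-0.5, 0.2, -0.4]
opening: 0.495
```

```bash
python3 -c "
from h import *
import cv2
st()
a=r.read_camera('scene')[:,:,::-1][100:260,300:480];cv2.imwrite('pics/s6.png',cv2.resize(a,None,fx=4,fy=3.7,interpolation=2))"
```

```text
13.4833 [ 0.5102 -0.1395  0.2174] [-1.7999e+02  3.0000e-02 -1.2500e+00] F [-0.5  0.2 -0.4] T [-0.02 -0.07  0.04] 0.4954 q [ 0.6   0.37 -0.57  1.81  0.23  1.03 -0.08]
```

View pics/s6.png

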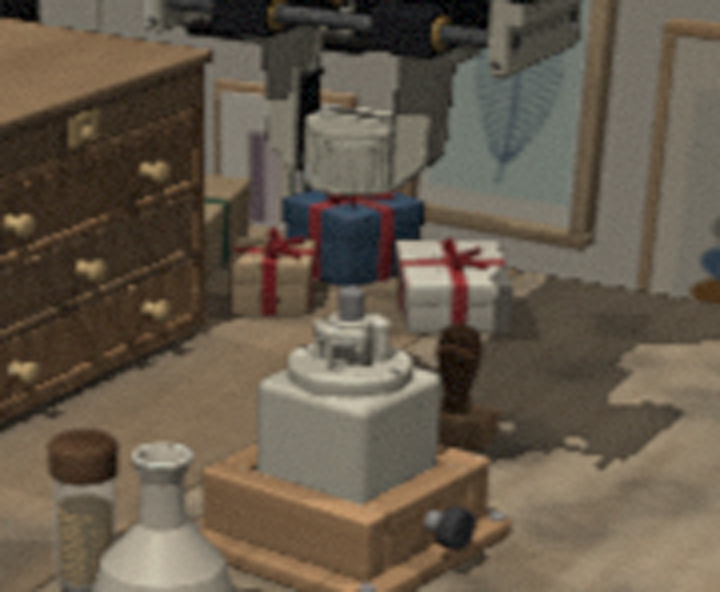

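```bash
python3 -c "
from h import *
st(); print(r.finish_job())"
```

```text
13.5333 [ 0.5103 -0.1394  0.2175] [-1.7999e+02  3.0000e-02 -1.2500e+00] F [-0.   0.3 -0.3] T [-0.03 -0.15 -0.  ] 0.4906 q [ 0.6   0.37 -0.57  1.81  0.23  1.03 -0.08]
the job is handed in; nothing more can be done
None
```

The cap is off, and I handed the job in at 13.5 s with the gripper still holding it above the bottle. No verdict was reported.

- **Press:** I gripped the cap at 45 N and pressed it 8.1 mm onto its stop. I held it there for about 1.8 s without turning, at roughly 23 N.
- **Twist:** Still pressed, I turned the gripper about 73° counterclockwise, until the wrist torque rose to 0.33 N m, which I took as the end stop. I then backed off 3° and lifted. The pin's upward push faded to zero with no catch on the way up.
- **Last checks:** The final picture shows the cap upright over the bare neck with the pin out. The vase, vial and stamp look unmoved in that picture, but I did not measure their positions. By the gripper height, the cap's rim is about 196 mm above the table, or 73 mm above the mouth. The jaws read a 45 mm opening on the 46 mm cap, and the wrist force is about zero.

Two readings were less certain:
- **Cap height:** My two-view measurement put the cap top at 137 mm against the stated 141 mm. I used the stated height, and the 8 mm press travel agreed with it.
- **End stop:** The jaw opening changed by about 1 mm near the stop, so the pads may have slipped slightly on the ribs. The cap's final angle is therefore inferred from the gripper's turn and from the cap lifting free.

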